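# Rewind the film and take out the cassette

## Robot

A 6-joint arm with a two-finger parallel gripper is mounted at the origin on the work surface. World frame = base frame: x ahead of the robot, y to its left, z up, the work surface at z = 0. Lengths are in m, angles in rad, forces in N, time in s.
With the tool pointing down it reaches from about 0.375 to 0.9 m from the base axis. Payload 3.1 kg.
Tool frame: the origin (TCP) lies at the very end of the fingers, on their centre line; the grasp point (between the pads) lies 19 mm behind it (manip.pinch_z is the distance from the TCP to the grasp point, in m); z points along the fingers, y is the direction in which the jaws open and shut (so a half turn about z gives the same grasp; the last joint's range is limited). The gripper opens to 85 mm and grips with 20 to 120 N. Pads are 22 mm wide; open, the fingers measure 114 mm over their backs; the gripper's body (76 mm by 85 mm) begins 54 mm behind the grasp point. The pads swing forward as they close: fully open they stand 13 mm farther back than shut.
Start: joints at [1.01, 0.527, 1.433, -0, 1.181, -0.178], TCP at [0.233, 0.58, 0.231] pointing down, gripper open.
Joint ranges: [-3.08, 3.08], [-0.75, 2.2], [0.22, 2.44], [-1.43, 4.57], [0, 2.65], [-2.85, 2.85]. Speed limits (rad/s): [2.79, 2.79, 3.14, 3.14, 3.14, 3.14].

## Interface

Orientations are given as a unit quaternion [x, y, z, w].
In Python, from station import manip gives the robot as it stands.
- The arm moves only by the tool drive_tool, never from a script. Its argument "increments" is a list of rows, each a list of 7 numbers: the closure in counts, from 0 (fully open) to 255 (shut), then the shift along the tool's x, y, z in cm, then the turn, a rotation vector about the tool's x, y, z in rad. A call has 1 to 20 rows; each row is the pose to reach, as a shift and turn from the pose commanded when the call began, along the tool's axes at that moment; what a row does not reach only later rows make up. A row lasts 1/10 s, in which the tool goes at most 50 mm and 8.59 degrees, less where a joint would pass 70% of its speed; a pose out of reach is approached as far as the arm can. A call with a gripper value outside its range is refused whole. The fingers move at their own pace and stop on an object; "force" is the grip in N (left out, the last holds). Time passes only in rows, so rows that repeat a pose let the fingers close. It gives the time, the measured TCP pose, the force and the opening at its end, in the units of the state.
- manip.sense(): the state, without advancing time (a new reading comes with each control period).
- manip.snapshot(name): name is "side" or "top"; returns the picture (400x640x3 uint8, red, green, blue); there is no depth.
- manip.camera_model(name): a dict with "mtx" (3x3 intrinsics, pixels), "cam_to_world" (4x4, takes a point from camera to world coordinates). Camera axes: x right, y down, z forward; pixel columns grow to the right and rows downward; lengths in m; the calibration is good to about 2 mm. A picture is of the moment at which its call begins. camera_model takes no time and is no camera call.
- manip.sign_off(): hands the job in, once; it reports no verdict.
The state is a dict: "t": time; "q": joint angles; "qd": joint speeds; "tau": joint torques, N m; "tcp_pos": TCP position; "tool_rot": TCP orientation; "force": force on the tool from outside, world axes, zero at the start; "ft_torque": the same for the moment, N m; "finger_gap": opening from 0.0 (shut) to 1.0 (fully open).
Only numpy, scipy, OpenCV 4.12 (cv2) and the standard library are available. Lean on these libraries where they do the work, as an engineer would, in place of code of your own. Each camera call takes 0.05 s, during which the arm holds its last target. There are 200 camera calls.

## Task

Take the orange knob of the film winder's crank and turn it clockwise (seen from above): after some slack the film pulls back steadily. Keep hold and wind on until that pull suddenly drops away, then stop at once, within a quarter turn, before the crank meets its end stop. Then lift the yellow film cassette out of the winder and stand it upright in the blue tray, leaving the mug, the glue stick and the mouse where they are.

Things in the scene. Friction and masses are not known exactly. Their poses are not given: they have to be found in the camera images.
- winder: Grey desk-top film winder, fixed to the desk: a box 130 mm (its x) by 255 mm (its y, from -125 to +130) and 45 mm high. Origin on the desk. The crank's upright axis stands at its y = -60 mm; the round cassette well (29 mm wide, its floor 27 mm above the desk) at its y = +97.5 mm, both at x = 0. The film mechanism is hidden inside.
- chamber: Black round film chamber, 112 mm across, its top 54 mm above the desk, beneath the crank, fixed. Origin on the crank's axis, at desk height. The film's pull acts between it and the winder, unseen; the end stop acts between it and the guide, unseen.
- guide: Aluminium ring 48 mm across on top of the chamber, round the crank's bearing, top 56 mm above the desk, fixed. Origin on the crank's axis, at desk height.
- hub: Small aluminium bearing of the crank, fixed. Origin on the crank's upright axis, at desk height. At crank angle 0 the crank arm points along its x.
- crank (a joint): Crank angle, rad: 0 at the start, growing clockwise from above. First slack (0 to 1.2 turns, hidden), then for 1.3 turns a steady pull back of 5 to 10 N along the knob's path, also at rest: let go now and the crank runs back. Then the film lets go: within 0.1 turn the pull drops below 1 N and the crank stays where it is left. About a third of a turn on it meets the end stop.
- knob_mid (a point): Middle of the orange knob of the crank: an upright cylinder 20 mm across and 37 mm high that spins freely on its pin, so it can be gripped while it travels round. It circles at radius 45 mm about the axis; this point is 90 mm above the desk, the knob reaches from 71.5 to 108.5 mm, and the top of the crank arm below it is at 70 mm.
- cassette: Yellow and black film cassette, 25 mm across; the body is 44 mm high and has an 11 mm wide, 8 mm high black stub on top. Loose, 25 to 50 g. Origin at the centre of its underside, z up along it. At the start it stands 18 mm deep in the winder's well, its underside 27 mm above the desk, stub top at 79 mm.
- tray: Blue open tray, fixed, 130 mm (its x) by 110 mm (its y), 28 mm high, walls and floor 5 mm thick. Origin at the centre of its underside, on the desk.
- mug: White mug, 76 mm across, 90 mm high, handle to its y. Bystander. Origin at the centre of its underside.
- glue_stick: Glue stick, a pale grey and white standing tube, 28 mm across, 85 mm high. Bystander. Origin at the centre of its underside.
- mouse: Black computer mouse on a dark mat, 100 by 60 by 34 mm. Bystander. Origin at the centre of its underside.

How it is judged:
On the way:
1. the crank has been turned until the film let go, and stopped before its end stop (contact force between chamber and winder below 0.5 N and value of joint crank above 7.8 rad and velocity of joint crank between -0.3 and 0.3 rad/s), for 0.3 s.
At the end, for the whole second after the job is handed in: The film has let go and the crank stands free, with no pull on it; the cassette stands upright (within 0.2 rad) on the floor of the tray, within its walls, released and at rest (contact force between chamber and winder below 0.5 N and value of joint crank above 7.8 rad and x of cassette in the frame of tray between -0.052 and 0.052 m and y of cassette in the frame of tray between -0.042 and 0.042 m and z of cassette in the frame of tray below 0.01 m and angle between cassette's own z axis and vertical below 0.2 rad and linear speed of cassette below 0.02 m/s and contact force between the fingers and cassette below 0.1 N); the robot touches nothing.
It fails at once if the crank was turned on into its end stop (contact force between chamber and guide above 2 N).
It fails at once if the cassette was lifted from its well while the film still pulled (contact force between chamber and winder above 3 N and z of cassette in the frame of winder above 0.04 m).
It fails at once if the mug was pushed away or knocked over (distance of mug from where it was at the start of the episode above 0.02 m or angle between mug's own z axis and vertical above 0.4 rad).
It fails at once if the glue stick was pushed away or knocked over (distance of glue_stick from where it was at the start of the episode above 0.02 m or angle between glue_stick's own z axis and vertical above 0.4 rad).
It fails at once if the computer mouse was pushed away or knocked over (distance of mouse from where it was at the start of the episode above 0.02 m or angle between mouse's own z axis and vertical above 0.4 rad).
It also fails if it takes over 72 s, if anything falls off the work surface, if the arm or the gripper's body presses on something with over 40 N, if the wrist force passes 120 N, or if a joint passes its speed limit or range.

## Working session

There is one attempt and no reset: what is moved stays moved. The work goes in short steps, Python scripts to look and compute and a tool call to move; the robot and the scene stay as the last step left them, time stands still between calls to the robot, and variables do not carry over. Pictures are saved under pics/ and viewed, about 8 in all and at most 12, crops included, and the job is handed in when it is done.

Besides the shell and the picture viewer there is one more tool, called after "Call:" as a command line: name --pt "numbers of a row" for each row, then --argument value for the rest. drive_tool: Moves the arm, as the interface text tells. Its arguments: {"type":"object","properties":{"increments":{"type":"array","items":{"type":"array","items":{"type":"number"}}},"force":{"type":"number"}},"required":["increments"]}

```bash
mkdir -p pics; ls
python3 - <<'E'
from station import manip
import cv2
print(manip.sense()); print(manip.pinch_z)
for n in("top","side"):
    im=manip.snapshot(n); cv2.imwrite(f"pics/{n}0.png",im[:,:,::-1]); c=manip.camera_model(n); print(n,c["mtx"],c["cam_to_world"])
E
```

```text
pics
{'t': 0.0, 'q': array([ 1.01044927e+00,  5.28432223e-01,  1.43388878e+00, -1.49057251e-05,
        1.18143466e+00, -1.78506258e-01]), 'qd': array([-1.70469793e-04, -1.27123108e-03, -1.01433111e-03, -1.59209474e-03,
        1.79772952e-03, -1.33116546e-05]), 'tau': array([-5.27598513e-04, -4.42334890e+01, -1.78030103e+01, -2.40239997e-04,
        8.24905612e-03,  1.62962567e-05]), 'tcp_pos': array([0.23248559, 0.57937744, 0.23035879]), 'tool_rot': array([ 1.89759754e-01,  9.81829958e-01, -1.01103208e-03, -3.84084802e-04]), 'force': array([-0.79087023, -0.36125475,  0.1826939 ]), 'ft_torque': array([-0.04977544, -0.01968066, -0.01852232]), 'finger_gap': 0.9999021565809807}
0.0187
top [[461.24869003   0.         321.27707885]
 [  0.         461.24869003 206.53249455]
 [  0.           0.           1.        ]] [[-1.69575262e-02 -9.86666863e-01  1.61867058e-01  3.76229530e-01]
 [-9.99849389e-01  1.73317218e-02  8.99895198e-04  6.87910161e-02]
 [-3.69333160e-03 -1.61827419e-01 -9.86812163e-01  1.33777676e+00]
 [ 0.00000000e+00  0.00000000e+00  0.00000000e+00  1.00000000e+00]]
side [[445.1998732    0.         317.37500059]
 [  0.         445.1998732  197.48058478]
 [  0.           0.           1.        ]] [[ 0.9996162  -0.02763949  0.00187427  0.56958657]
 [-0.02099517 -0.71170138  0.70216832 -0.7119741 ]
 [-0.01807365 -0.70193818 -0.71200852  0.89058062]
 [ 0.          0.          0.          1.        ]]
```

View pics/top0.png

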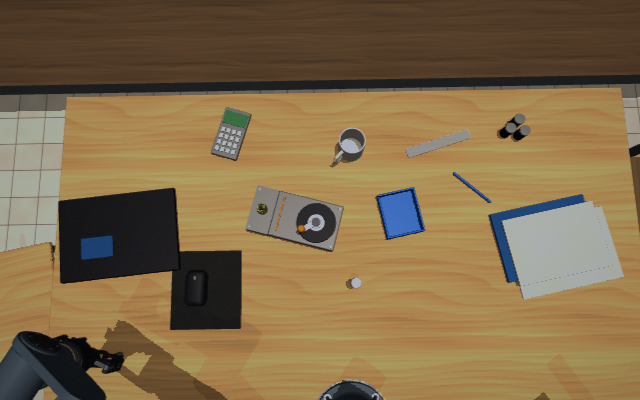

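View pics/side0.png

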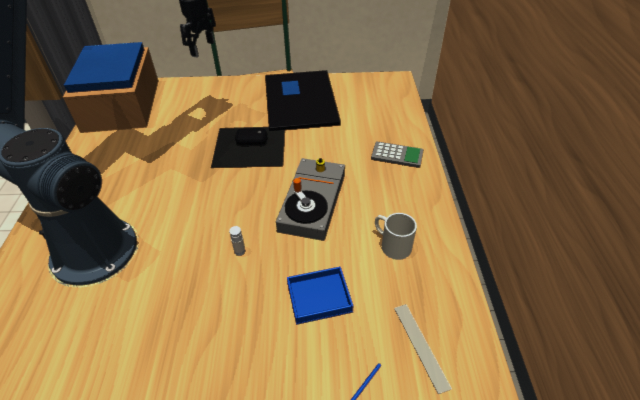

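The top view shows the cassette at about (262,209), the orange knob at (301,229), the hub at (316,222), the tray at (400,213), the glue stick at (354,283), the mug at (350,145) and the mouse at (196,288). The side view shows the knob at (297,185), the cassette at (320,164), the tray at (320,295) and the glue stick at (237,241).

```bash
cat > h.py <<'E'
import numpy as np, cv2
from station import manip
def ray(n,u,v):
    c=manip.camera_model(n);M=c["cam_to_world"]
    d=M[:3,:3]@np.linalg.inv(c["mtx"])@[u,v,1.]; return M[:3,3],d
def onz(n,u,v,z):
    o,d=ray(n,u,v); return o+d*(z-o[2])/d[2]
def tri(a,b):
    A=np.zeros((3,3));y=np.zeros(3)
    for n,p in(("top",a),("side",b)):
        o,d=ray(n,*p); d=d/np.linalg.norm(d); P=np.eye(3)-np.outer(d,d); A+=P; y+=P@o
    return np.linalg.solve(A,y)
def blobs(im,lo,hi,roi,amin=8):
    hsv=cv2.cvtColor(im,cv2.COLOR_RGB2HSV); m=cv2.inRange(hsv,np.array(lo),np.array(hi))
    k=np.zeros_like(m);x0,y0,x1,y1=roi;k[y0:y1,x0:x1]=255;m&=k
    n,_,st,ce=cv2.connectedComponentsWithStats(m)
    return [(st[i,4],st[i,:4].tolist(),ce[i].round(1)) for i in range(1,n) if st[i,4]>=amin],m
E
python3 - <<'E'
from h import *
T=cv2.imread("pics/top0.png")[:,:,::-1].copy();S=cv2.imread("pics/side0.png")[:,:,::-1].copy()
for nm,im,roi in(("T",T,(240,180,350,255)),("S",S,(275,150,350,240))):
    print(nm,"orange",blobs(im,(4,190,120),(14,255,255),roi)[0])
    print(nm,"yellow",blobs(im,(20,150,60),(34,255,255),roi)[0])
    print(nm,"black",[b for b in blobs(im,(0,0,0),(179,255,45),roi)[0] if b[0]>100])
    print(nm,"light",blobs(im,(0,0,150),(179,60,255),roi)[0])
b,m=blobs(T,(100,120,60),(125,255,255),(365,180,435,245)); print("tray T",b)
c,_=cv2.findContours(m,0,1); r=cv2.minAreaRect(max(c,key=cv2.contourArea)); print(r,[onz("top",*p,.028).round(3) for p in cv2.boxPoints(r)])
b,m=blobs(S,(100,120,40),(125,255,255),(280,260,360,330)); print("tray S",[onz("side",*x[2],.01) for x in b])
cv2.imwrite("pics/crop.png",np.hstack([cv2.resize(T[180:255,240:350],None,fx=4,fy=4,interpolation=2),cv2.resize(S[150:240,270:350],(320,300),interpolation=2)])[:,:,::-1])
E
```

```text
T orange []
T yellow [(np.int32(12), [261, 209, 6, 5], array([263.6, 211.8]))]
T black [(np.int32(411), [297, 204, 37, 21], array([313.3, 212.9]))]
T light [(np.int32(8), [339, 207, 3, 4], array([339.6, 208.6])), (np.int32(161), [305, 215, 19, 16], array([314.6, 222.9]))]
S orange [(np.int32(39), [293, 178, 13, 6], array([297.6, 180. ])), (np.int32(18), [307, 179, 18, 3], array([315.5, 180. ]))]
S yellow [(np.int32(88), [316, 159, 9, 13], array([319.9, 165.3]))]
S black [(np.int32(124), [275, 150, 8, 16], array([278.4, 157.3])), (np.int32(492), [277, 173, 67, 67], array([307.1, 225.7])), (np.int32(807), [285, 191, 42, 33], array([306. , 208.1]))]
S light [(np.int32(37), [297, 192, 8, 7], array([300.7, 194.9])), (np.int32(102), [297, 200, 18, 12], array([305.8, 206.1]))]
tray T [(np.int32(1668), [377, 187, 48, 52], array([400. , 213.1]))]
((400.301513671875, 212.6663055419922), (45.25865173339844, 38.541656494140625), 76.60750579833984) [array([ 0.622, -0.09 ,  0.028]), array([ 0.646, -0.199,  0.028]), array([ 0.517, -0.223,  0.028]), array([ 0.494, -0.115,  0.028])]
tray S [array([ 0.56905854, -0.15594609,  0.01      ])]
```

View pics/crop.png

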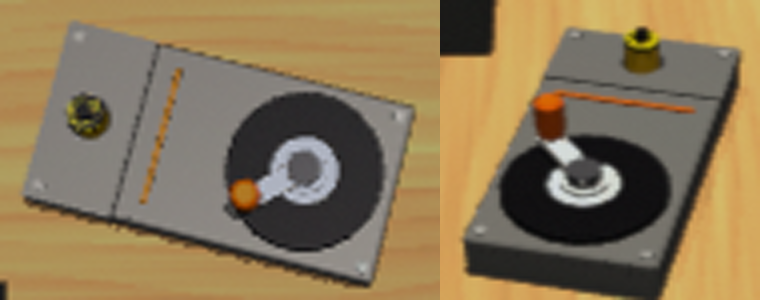

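In the crop, the top-view knob top is at about (301,228.5), the disc centre at (316.2,222.8) and the cassette stub at (261.8,208.2). In the side view the knob top is at (297,180.6) and the stub at (320.5,160).

Run:
```python
from h import *
kt=onz("top",301,228.5,.1085);ks=onz("side",297,180.6,.1085)
print("knob",kt,ks,tri((301,228.5),(297,180.6)))
ct=onz("top",316.2,222.8,.054);cs=onz("side",270+145/4,150+190/3.333,.054);print("axis",ct,cs, "r",np.linalg.norm((kt-ct)[:2]))
print("cass",onz("top",261.8,208.2,.079),onz("side",320.5,159.5,.079),tri((261.8,208.2),(320.5,159.5)))
q=[onz("top",240+x/4,180+y/4,.045) for x,y in((70,22),(412,106),(372,285),(24,200))]
print("box",np.round(q,3),np.linalg.norm(q[0]-q[1]),np.linalg.norm(q[1]-q[2]))
yax=(q[0]+q[3]-q[1]-q[2])/2;yax/=np.linalg.norm(yax);c=np.mean(q,0);print("yaw y",np.degrees(np.arctan2(yax[1],yax[0])),"axis pred",c+yax*(-.0625),"well pred",c+yax*.095)
print("glue",onz("top",354.5,283,.085),onz("side",237,231,.085),"mug",onz("top",351,146,.09),"mouse",onz("top",196,287,.034))
a=ct;print("knob angle",np.degrees(np.arctan2(*(kt-a)[1::-1])))
from scipy.spatial.transform import Rotation as R
print(R.from_quat(manip.sense()["tool_rot"]).as_matrix().round(3))
```

```text
knob [0.51916679 0.12526304 0.1085    ] [0.52065998 0.1221434  0.1085    ] [0.52000634 0.12549526 0.10522668]
axis [0.54083526 0.0849815  0.054     ] [0.54230262 0.07957637 0.054     ] r 0.04573975184646452
cass [0.58092366 0.23446172 0.079     ] [0.58358324 0.23708019 0.079     ] [0.58210972 0.23445935 0.08080866]
box [[0.653 0.252 0.045]
 [0.587 0.008 0.045]
 [0.461 0.039 0.045]
 [0.525 0.283 0.045]] 0.2518108664959629 0.1300110390224347
yaw y 75.14961838954602 axis pred [0.54044211 0.08518502 0.045     ] well pred [0.5808087  0.23742427 0.045     ]
glue [ 0.37261217 -0.01553105  0.085     ] [ 0.37847747 -0.02192225  0.085     ] mug [ 0.75123035 -0.01622552  0.09      ] mouse [0.36895625 0.42299106 0.034     ]
knob angle 118.27694202940363
[[-0.928  0.373 -0.001]
 [ 0.373  0.928 -0.002]
 [ 0.    -0.002 -1.   ]]
```

Call:
drive_tool --pt "90 -43.5 -31.4 5 0 0 0" --pt "90 -43.5 -31.4 5 0 0 0" --pt "90 -43.5 -31.4 5 0 0 0" --pt "90 -43.5 -31.4 5 0 0 0" --pt "90 -43.5 -31.4 5 0 0 0" --pt "90 -43.5 -31.4 5 0 0 0" --pt "90 -43.5 -31.4 5 0 0 0" --pt "90 -43.5 -31.4 5 0 0 0" --pt "90 -43.5 -31.4 5 0 0 0" --pt "90 -43.5 -31.4 5 0 0 0" --pt "90 -43.5 -31.4 5 0 0 0" --pt "90 -43.5 -31.4 5 0 0 0" --pt "90 -43.5 -31.4 5 0 0 0" --pt "90 -43.5 -31.4 5 0 0 0" --pt "90 -43.5 -31.4 5 0 0 0" --force 40

```text
t: 1.6
tcp_pos: [0.5184, 0.1278, 0.1813]
tool_rot: [0.189, 0.982, -0.0, -0.0]
force: [-0.1, -0.1, -1.0]
finger_gap: 0.646
```

Call:
drive_tool --pt "90 0 0 4 0 0 0" --pt "90 0 0 8 0 0 0" --pt "90 0 0 10 0 0 0" --pt "90 0 0 10 0 0 0" --pt "90 0 0 10 0 0 0"

```text
t: 2.1
tcp_pos: [0.5193, 0.1275, 0.0816]
tool_rot: [0.189, 0.982, 0.0, -0.0]
force: [0.3, -0.5, 0.5]
finger_gap: 0.647
```

Run:
```python
from h import *
T=manip.snapshot("top");S=manip.snapshot("side");s=manip.sense();print(s["t"],s["tcp_pos"],s["force"],s["finger_gap"])
cv2.imwrite("pics/g1.png",np.hstack([cv2.resize(T[180:255,240:350],None,fx=4,fy=4,interpolation=2),cv2.resize(S[130:230,260:350],(330,300),interpolation=2)])[:,:,::-1])
```

```text
2.2 [0.52047232 0.12715367 0.08274071] [-0.09725588  1.16624026  0.11053893] 0.6444539203877657
```

View pics/g1.png

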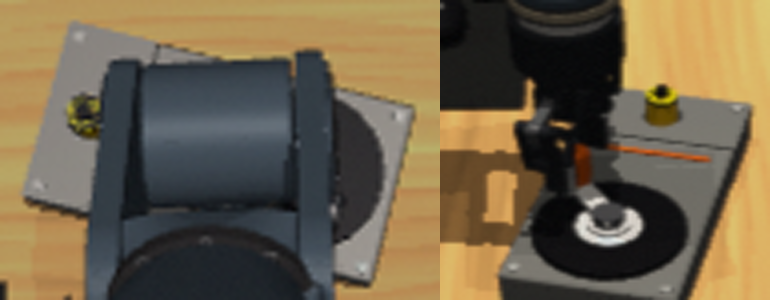

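The knob (orange, at about (582,165) in the crop) sits between the fingers, so I'll close.

Call:
drive_tool --pt "130 -0.1 -0.2 0.3 0 0 0" --pt "200 -0.1 -0.2 0.3 0 0 0" --pt "255 -0.1 -0.2 0.3 0 0 0" --pt "255 -0.1 -0.2 0.3 0 0 0" --pt "255 -0.1 -0.2 0.3 0 0 0" --pt "255 -0.1 -0.2 0.3 0 0 0" --pt "255 -0.1 -0.2 0.3 0 0 0" --pt "255 -0.1 -0.2 0.3 0 0 0" --force 40

```text
t: 3.0
tcp_pos: [0.5207, 0.125, 0.0793]
tool_rot: [0.19, 0.982, 0.001, 0.001]
force: [1.2, 5.4, 6.2]
finger_gap: 0.214
```

```bash
cat > arc.py <<'E'
# arc.py th0 step n : rows (cm, tool axes) along the circle, clockwise from th0 deg
import sys,numpy as np
th0,st,n=map(float,sys.argv[1:4]); r=4.5
a=np.radians(th0); X=np.array([-.928,.373]);Y=np.array([.373,.928])
for k in range(1,int(n)+1):
    b=a-np.radians(st)*k; d=r*np.array([np.cos(b)-np.cos(a),np.sin(b)-np.sin(a)])
    print([255,float(round(d@X,2)),float(round(d@Y,2)),0,0,0,0],end=", ")
print()
E
python3 - <<'E'
from h import *
P=[];F=[]
for i in range(4):
    s=manip.sense();P.append(s["tcp_pos"]);F.append(s["force"])
    if i<3: manip.snapshot("top")
p=np.mean(P,0);print(np.round(P,4),np.round(F,2),p,s["t"],s["finger_gap"],"angle",np.degrees(np.arctan2(p[1]-.0847,p[0]-.541)),np.hypot(p[1]-.0847,p[0]-.541))
E
python3 arc.py 118 8 20
```

```text
[[0.5207 0.125  0.0793]
 [0.5207 0.125  0.0793]
 [0.5207 0.125  0.0793]
 [0.5207 0.125  0.0793]] [[ 1.17  5.4   6.24]
 [ 0.55  5.22  5.78]
 [-0.09  4.54  6.38]
 [ 0.67  4.56  6.23]] [0.52071155 0.12501315 0.07928319] 3.15 0.21845063636735265 angle 116.71480216706937 0.04513060698160659
[255, -0.44, 0.45, 0, 0, 0, 0], [255, -0.93, 0.84, 0, 0, 0, 0], [255, -1.48, 1.15, 0, 0, 0, 0], [255, -2.06, 1.38, 0, 0, 0, 0], [255, -2.67, 1.53, 0, 0, 0, 0], [255, -3.29, 1.6, 0, 0, 0, 0], [255, -3.92, 1.58, 0, 0, 0, 0], [255, -4.54, 1.47, 0, 0, 0, 0], [255, -5.14, 1.27, 0, 0, 0, 0], [255, -5.7, 0.99, 0, 0, 0, 0], [255, -6.22, 0.64, 0, 0, 0, 0], [255, -6.69, 0.22, 0, 0, 0, 0], [255, -7.09, -0.26, 0, 0, 0, 0], [255, -7.42, -0.79, 0, 0, 0, 0], [255, -7.67, -1.37, 0, 0, 0, 0], [255, -7.85, -1.97, 0, 0, 0, 0], [255, -7.93, -2.59, 0, 0, 0, 0], [255, -7.93, -3.22, 0, 0, 0, 0], [255, -7.84, -3.84, 0, 0, 0, 0], [255, -7.67, -4.45, 0, 0, 0, 0],
```

```bash
for t in 117 37 -43 -123 -203; do echo $t; python3 arc.py $t 8 10; done
```

```text
117
[255, -0.44, 0.44, 0, 0, 0, 0], [255, -0.95, 0.82, 0, 0, 0, 0], [255, -1.5, 1.12, 0, 0, 0, 0], [255, -2.08, 1.35, 0, 0, 0, 0], [255, -2.7, 1.49, 0, 0, 0, 0], [255, -3.32, 1.54, 0, 0, 0, 0], [255, -3.95, 1.51, 0, 0, 0, 0], [255, -4.56, 1.39, 0, 0, 0, 0], [255, -5.16, 1.18, 0, 0, 0, 0], [255, -5.72, 0.89, 0, 0, 0, 0], 
37
[255, -0.51, -0.36, 0, 0, 0, 0], [255, -0.97, -0.79, 0, 0, 0, 0], [255, -1.37, -1.28, 0, 0, 0, 0], [255, -1.69, -1.82, 0, 0, 0, 0], [255, -1.93, -2.4, 0, 0, 0, 0], [255, -2.09, -3.0, 0, 0, 0, 0], [255, -2.17, -3.63, 0, 0, 0, 0], [255, -2.16, -4.25, 0, 0, 0, 0], [255, -2.06, -4.87, 0, 0, 0, 0], [255, -1.87, -5.47, 0, 0, 0, 0], 
-43
[255, 0.27, -0.57, 0, 0, 0, 0], [255, 0.61, -1.09, 0, 0, 0, 0], [255, 1.02, -1.57, 0, 0, 0, 0], [255, 1.5, -1.98, 0, 0, 0, 0], [255, 2.02, -2.32, 0, 0, 0, 0], [255, 2.59, -2.58, 0, 0, 0, 0], [255, 3.19, -2.77, 0, 0, 0, 0], [255, 3.81, -2.86, 0, 0, 0, 0], [255, 4.44, -2.87, 0, 0, 0, 0], [255, 5.07, -2.8, 0, 0, 0, 0], 
-123
[255, 0.61, 0.16, 0, 0, 0, 0], [255, 1.18, 0.41, 0, 0, 0, 0], [255, 1.72, 0.73, 0, 0, 0, 0], [255, 2.21, 1.13, 0, 0, 0, 0], [255, 2.64, 1.59, 0, 0, 0, 0], [255, 3.0, 2.11, 0, 0, 0, 0], [255, 3.28, 2.67, 0, 0, 0, 0], [255, 3.48, 3.26, 0, 0, 0, 0], [255, 3.6, 3.88, 0, 0, 0, 0], [255, 3.63, 4.5, 0, 0, 0, 0], 
-203
[255, -0.06, 0.63, 0, 0, 0, 0], [255, -0.2, 1.24, 0, 0, 0, 0], [255, -0.42, 1.82, 0, 0, 0, 0], [255, -0.73, 2.37, 0, 0, 0, 0], [255, -1.11, 2.87, 0, 0, 0, 0], [255, -1.55, 3.32, 0, 0, 0, 0], [255, -2.06, 3.69, 0, 0, 0, 0], [255, -2.61, 4.0, 0, 0, 0, 0], [255, -3.19, 4.22, 0, 0, 0, 0], [255, -3.8, 4.36, 0, 0, 0, 0],
```

Call:
drive_tool --pt "255 -0.44 0.45 0 0 0 0" --pt "255 -0.93 0.84 0 0 0 0" --pt "255 -1.48 1.15 0 0 0 0" --pt "255 -2.06 1.38 0 0 0 0" --pt "255 -2.67 1.53 0 0 0 0" --pt "255 -3.29 1.6 0 0 0 0" --pt "255 -3.92 1.58 0 0 0 0" --pt "255 -4.54 1.47 0 0 0 0" --pt "255 -5.14 1.27 0 0 0 0" --pt "255 -5.7 0.99 0 0 0 0" --pt "255 -5.7 0.99 0 0 0 0"

```text
t: 4.25
tcp_pos: [0.5812, 0.1124, 0.0795]
tool_rot: [0.19, 0.982, 0.002, 0.005]
force: [6.8, 5.5, 1.3]
finger_gap: 0.219
```

```bash
cat > arc2.py <<'E'
# arc2.py cmdx cmdy cx cy th0 step n : rows in cm from the commanded point (mm) to circle points
import sys,numpy as np
px,py,cx,cy,th0,st,n=map(float,sys.argv[1:8]); X=np.array([-.928,.373]);Y=np.array([.373,.928])
for k in range(1,int(n)+1):
    b=np.radians(th0-st*k); q=np.array([cx+45*np.cos(b),cy+45*np.sin(b)]); d=(q-[px,py])/10
    print([255,float(round(d@X,2)),float(round(d@Y,2)),0,0,0,0],end=", ")
print("\nend cmd",q.round(1),"th",th0-st*n)
E
python3 arc2.py 577 112.5 543.5 86 36 8 10
```

```text
[255, -0.78, -0.27, 0, 0, 0, 0], [255, -1.23, -0.7, 0, 0, 0, 0], [255, -1.62, -1.2, 0, 0, 0, 0], [255, -1.93, -1.74, 0, 0, 0, 0], [255, -2.16, -2.33, 0, 0, 0, 0], [255, -2.31, -2.94, 0, 0, 0, 0], [255, -2.38, -3.56, 0, 0, 0, 0], [255, -2.35, -4.19, 0, 0, 0, 0], [255, -2.24, -4.81, 0, 0, 0, 0], [255, -2.05, -5.4, 0, 0, 0, 0], 
end cmd [575.9  54.7] th -44.0
```

Call:
drive_tool --pt "255 -0.78 -0.27 0 0 0 0" --pt "255 -1.23 -0.7 0 0 0 0" --pt "255 -1.62 -1.2 0 0 0 0" --pt "255 -1.93 -1.74 0 0 0 0" --pt "255 -2.16 -2.33 0 0 0 0" --pt "255 -2.31 -2.94 0 0 0 0" --pt "255 -2.38 -3.56 0 0 0 0" --pt "255 -2.35 -4.19 0 0 0 0" --pt "255 -2.24 -4.81 0 0 0 0" --pt "255 -2.05 -5.4 0 0 0 0" --pt "255 -2.05 -5.4 0 0 0 0"

```text
t: 5.35
tcp_pos: [0.5766, 0.0552, 0.0793]
tool_rot: [0.191, 0.982, 0.001, 0.002]
force: [2.4, 6.3, 3.4]
finger_gap: 0.221
```

```bash
python3 - <<'E'
import numpy as np
p=np.array([[520.7,125],[581.2,112.4],[576.6,55.2]])
A=np.c_[2*p,np.ones(3)];s=np.linalg.solve(A,(p**2).sum(1));print(s[:2],np.sqrt(s[2]+s[0]**2+s[1]**2))
E
python3 arc2.py 576 55 543.5 86 -44 8 10
python3 arc2.py 543.5 86 543.5 86 -124 8 1|tail -1
```

```text
[544.26171104  86.58559666] 45.06462704597713
[255, 0.28, -0.59, 0, 0, 0, 0], [255, 0.63, -1.11, 0, 0, 0, 0], [255, 1.05, -1.58, 0, 0, 0, 0], [255, 1.53, -1.98, 0, 0, 0, 0], [255, 2.07, -2.31, 0, 0, 0, 0], [255, 2.64, -2.57, 0, 0, 0, 0], [255, 3.24, -2.74, 0, 0, 0, 0], [255, 3.87, -2.83, 0, 0, 0, 0], [255, 4.49, -2.82, 0, 0, 0, 0], [255, 5.12, -2.74, 0, 0, 0, 0], 
end cmd [518.3  48.7] th -124.0
end cmd [513.4  52.6] th -132.0
```

```bash
python3 arc2.py 576 55 544.2 86.5 -44 8 10;python3 arc2.py 519 49.2 544.2 86.5 -124 8 10; python3 arc2.py 500.6 103.4 544.2 86.5 -204 8 10
```

```text
[255, 0.23, -0.52, 0, 0, 0, 0], [255, 0.58, -1.04, 0, 0, 0, 0], [255, 1.01, -1.51, 0, 0, 0, 0], [255, 1.49, -1.91, 0, 0, 0, 0], [255, 2.02, -2.24, 0, 0, 0, 0], [255, 2.59, -2.49, 0, 0, 0, 0], [255, 3.2, -2.67, 0, 0, 0, 0], [255, 3.82, -2.75, 0, 0, 0, 0], [255, 4.45, -2.75, 0, 0, 0, 0], [255, 5.07, -2.66, 0, 0, 0, 0], 
end cmd [519.   49.2] th -124.0
[255, 0.6, 0.17, 0, 0, 0, 0], [255, 1.17, 0.43, 0, 0, 0, 0], [255, 1.7, 0.77, 0, 0, 0, 0], [255, 2.18, 1.17, 0, 0, 0, 0], [255, 2.6, 1.64, 0, 0, 0, 0], [255, 2.95, 2.16, 0, 0, 0, 0], [255, 3.23, 2.72, 0, 0, 0, 0], [255, 3.42, 3.32, 0, 0, 0, 0], [255, 3.53, 3.94, 0, 0, 0, 0], [255, 3.55, 4.57, 0, 0, 0, 0], 
end cmd [503.1 104.8] th -204.0
[255, -0.25, 0.85, 0, 0, 0, 0], [255, -0.4, 1.46, 0, 0, 0, 0], [255, -0.63, 2.04, 0, 0, 0, 0], [255, -0.95, 2.58, 0, 0, 0, 0], [255, -1.34, 3.08, 0, 0, 0, 0], [255, -1.79, 3.51, 0, 0, 0, 0], [255, -2.3, 3.88, 0, 0, 0, 0], [255, -2.85, 4.17, 0, 0, 0, 0], [255, -3.44, 4.39, 0, 0, 0, 0], [255, -4.06, 4.52, 0, 0, 0, 0], 
end cmd [555.1 130.2] th -284.0
```

Call:
drive_tool --pt "255 0.25 -0.55 0 0 0 0" --pt "255 0.6 -1.06 0 0 0 0" --pt "255 1.0 -1.53 0 0 0 0" --pt "255 1.48 -1.92 0 0 0 0" --pt "255 2.02 -2.25 0 0 0 0" --pt "255 2.6 -2.5 0 0 0 0" --pt "255 3.2 -2.68 0 0 0 0" --pt "255 3.82 -2.77 0 0 0 0" --pt "255 4.45 -2.77 0 0 0 0" --pt "255 5.08 -2.68 0 0 0 0" --pt "255 5.08 -2.68 0 0 0 0"

```text
t: 6.45
tcp_pos: [0.5226, 0.0475, 0.0794]
tool_rot: [0.189, 0.982, -0.0, 0.005]
force: [6.2, -1.7, -0.6]
finger_gap: 0.217
```

Call:
drive_tool --pt "255 0.6 0.17 0 0 0 0" --pt "255 1.17 0.43 0 0 0 0" --pt "255 1.7 0.77 0 0 0 0" --pt "255 2.18 1.17 0 0 0 0" --pt "255 2.6 1.64 0 0 0 0" --pt "255 2.95 2.16 0 0 0 0" --pt "255 3.23 2.72 0 0 0 0" --pt "255 3.42 3.32 0 0 0 0" --pt "255 3.53 3.94 0 0 0 0" --pt "255 3.55 4.57 0 0 0 0" --pt "255 3.55 4.57 0 0 0 0" --pt "255 3.55 4.57 0 0 0 0"

```text
t: 7.65
tcp_pos: [0.5021, 0.1023, 0.0792]
tool_rot: [0.188, 0.982, -0.002, 0.0]
force: [-1.0, -7.8, 8.3]
finger_gap: 0.223
```

```bash
python3 arc2.py 503.1 104.8 544.2 86.5 -204 8 10;python3 arc2.py 552 130.8 544.2 86.5 -284 8 10
```

```text
[255, -0.07, 0.62, 0, 0, 0, 0], [255, -0.22, 1.23, 0, 0, 0, 0], [255, -0.46, 1.82, 0, 0, 0, 0], [255, -0.77, 2.36, 0, 0, 0, 0], [255, -1.16, 2.85, 0, 0, 0, 0], [255, -1.61, 3.29, 0, 0, 0, 0], [255, -2.12, 3.66, 0, 0, 0, 0], [255, -2.67, 3.95, 0, 0, 0, 0], [255, -3.26, 4.16, 0, 0, 0, 0], [255, -3.88, 4.29, 0, 0, 0, 0], 
end cmd [555.1 130.2] th -284.0
[255, -0.94, 0.1, 0, 0, 0, 0], [255, -1.56, 0.05, 0, 0, 0, 0], [255, -2.18, -0.08, 0, 0, 0, 0], [255, -2.77, -0.29, 0, 0, 0, 0], [255, -3.32, -0.59, 0, 0, 0, 0], [255, -3.83, -0.96, 0, 0, 0, 0], [255, -4.28, -1.4, 0, 0, 0, 0], [255, -4.66, -1.89, 0, 0, 0, 0], [255, -4.98, -2.44, 0, 0, 0, 0], [255, -5.21, -3.02, 0, 0, 0, 0], 
end cmd [589.1  83.4] th -364.0
```

Call:
drive_tool --pt "255 -0.07 0.62 0 0 0 0" --pt "255 -0.22 1.23 0 0 0 0" --pt "255 -0.46 1.82 0 0 0 0" --pt "255 -0.77 2.36 0 0 0 0" --pt "255 -1.16 2.85 0 0 0 0" --pt "255 -1.61 3.29 0 0 0 0" --pt "255 -2.12 3.66 0 0 0 0" --pt "255 -2.67 3.95 0 0 0 0" --pt "255 -3.26 4.16 0 0 0 0" --pt "255 -3.88 4.29 0 0 0 0" --pt "255 -3.88 4.29 0 0 0 0" --pt "255 -3.88 4.29 0 0 0 0"

```text
t: 8.85
tcp_pos: [0.5509, 0.1313, 0.0792]
tool_rot: [0.19, 0.982, 0.001, -0.003]
force: [-7.0, 7.3, 11.6]
finger_gap: 0.222
```

```bash
python3 arc2.py 555.1 130.2 544.2 86.5 -284 8 10;python3 arc2.py 588.9 80.2 544.2 86.5 -364 8 4
```

```text
[255, -0.63, 0.04, 0, 0, 0, 0], [255, -1.25, -0.01, 0, 0, 0, 0], [255, -1.87, -0.14, 0, 0, 0, 0], [255, -2.46, -0.35, 0, 0, 0, 0], [255, -3.01, -0.65, 0, 0, 0, 0], [255, -3.52, -1.02, 0, 0, 0, 0], [255, -3.97, -1.46, 0, 0, 0, 0], [255, -4.35, -1.95, 0, 0, 0, 0], [255, -4.67, -2.5, 0, 0, 0, 0], [255, -4.9, -3.08, 0, 0, 0, 0], 
end cmd [589.1  83.4] th -364.0
[255, -0.05, -0.31, 0, 0, 0, 0], [255, -0.12, -0.93, 0, 0, 0, 0], [255, -0.09, -1.56, 0, 0, 0, 0], [255, 0.02, -2.18, 0, 0, 0, 0], 
end cmd [580.6  60. ] th -396.0
```

Call:
drive_tool --pt "255 -0.63 0.04 0 0 0 0" --pt "255 -1.25 -0.01 -0.1 0 0 0" --pt "255 -1.87 -0.14 -0.1 0 0 0" --pt "255 -2.46 -0.35 -0.1 0 0 0" --pt "255 -3.01 -0.65 -0.1 0 0 0" --pt "255 -3.52 -1.02 -0.1 0 0 0" --pt "255 -3.97 -1.46 -0.1 0 0 0" --pt "255 -4.35 -1.95 -0.1 0 0 0" --pt "255 -4.67 -2.5 -0.1 0 0 0" --pt "255 -4.9 -3.08 -0.1 0 0 0" --pt "255 -4.9 -3.08 -0.1 0 0 0" --pt "255 -4.9 -3.08 -0.1 0 0 0"

```text
t: 10.05
tcp_pos: [0.5893, 0.0842, 0.0794]
tool_rot: [0.19, 0.982, 0.002, 0.001]
force: [3.1, 7.4, -1.0]
finger_gap: 0.221
```

```bash
python3 arc2.py 589.1 83.4 544.2 86.5 -364 8 5;python3 arc2.py 577.3 56.4 544.2 86.5 -404 8 4
```

```text
[255, -0.15, -0.61, 0, 0, 0, 0], [255, -0.22, -1.24, 0, 0, 0, 0], [255, -0.19, -1.87, 0, 0, 0, 0], [255, -0.08, -2.48, 0, 0, 0, 0], [255, 0.11, -3.08, 0, 0, 0, 0], 
end cmd [576.6  55.2] th -404.0
[255, 0.3, -0.7, 0, 0, 0, 0], [255, 0.65, -1.22, 0, 0, 0, 0], [255, 1.07, -1.68, 0, 0, 0, 0], [255, 1.56, -2.09, 0, 0, 0, 0], 
end cmd [555.1  42.8] th -436.0
```

Call:
drive_tool --pt "255 -0.15 -0.61 0 0 0 0" --pt "255 -0.22 -1.24 0 0 0 0" --pt "255 -0.19 -1.87 0 0 0 0" --pt "255 -0.08 -2.48 0 0 0 0" --pt "255 0.11 -3.08 0 0 0 0" --pt "255 0.11 -3.08 0 0 0 0" --pt "255 0.11 -3.08 0 0 0 0"

```text
t: 10.75
tcp_pos: [0.5771, 0.0557, 0.0794]
tool_rot: [0.19, 0.982, 0.001, 0.002]
force: [2.8, 8.1, 0.1]
finger_gap: 0.22
```

```bash
python3 arc2.py 576.6 55.2 544.2 86.5 -404 6 5;python3 arc2.py 556.6 43.2 544.2 86.5 -434 6 5;python3 arc2.py 533.3 42.8 544.2 86.5 -464 6 5;python3 arc2.py 512.4 54.7 544.2 86.5 -494 6 5
```

```text
[255, 0.2, -0.42, 0, 0, 0, 0], [255, 0.45, -0.83, 0, 0, 0, 0], [255, 0.73, -1.2, 0, 0, 0, 0], [255, 1.05, -1.55, 0, 0, 0, 0], [255, 1.41, -1.86, 0, 0, 0, 0], 
end cmd [556.6  43.2] th -434.0
[255, 0.39, -0.27, 0, 0, 0, 0], [255, 0.8, -0.49, 0, 0, 0, 0], [255, 1.23, -0.68, 0, 0, 0, 0], [255, 1.68, -0.81, 0, 0, 0, 0], [255, 2.15, -0.9, 0, 0, 0, 0], 
end cmd [533.3  42.8] th -464.0
[255, 0.47, -0.04, 0, 0, 0, 0], [255, 0.94, -0.03, 0, 0, 0, 0], [255, 1.41, 0.03, 0, 0, 0, 0], [255, 1.87, 0.14, 0, 0, 0, 0], [255, 2.31, 0.29, 0, 0, 0, 0], 
end cmd [512.9  54.1] th -494.0
[255, 0.36, 0.17, 0, 0, 0, 0], [255, 0.76, 0.41, 0, 0, 0, 0], [255, 1.13, 0.69, 0, 0, 0, 0], [255, 1.48, 1.02, 0, 0, 0, 0], [255, 1.79, 1.37, 0, 0, 0, 0], 
end cmd [500.9  74.1] th -524.0
```

Call:
drive_tool --pt "255 0.2 -0.42 0 0 0 0" --pt "255 0.45 -0.83 0 0 0 0" --pt "255 0.73 -1.2 0 0 0 0" --pt "255 1.05 -1.55 0 0 0 0" --pt "255 1.41 -1.86 0 0 0 0" --pt "255 1.41 -1.86 0 0 0 0" --pt "255 1.41 -1.86 0 0 0 0"

```text
t: 11.45
tcp_pos: [0.5548, 0.0429, 0.0793]
tool_rot: [0.19, 0.982, 0.0, -0.001]
force: [-2.0, 3.8, 1.9]
finger_gap: 0.221
```

The pull has gone: the tangential force is about −1 N, down from 7.8 N. I'll go on 24° to be well past the drop, which is still within a quarter turn, and rest there.

Call:
drive_tool --pt "255 0.39 -0.27 0 0 0 0" --pt "255 0.8 -0.49 0 0 0 0" --pt "255 1.23 -0.68 0 0 0 0" --pt "255 1.68 -0.81 0 0 0 0" --pt "255 1.68 -0.81 0 0 0 0" --pt "255 1.68 -0.81 0 0 0 0" --pt "255 1.68 -0.81 0 0 0 0" --pt "255 1.68 -0.81 0 0 0 0" --pt "255 1.68 -0.81 0 0 0 0"

```text
t: 12.35
tcp_pos: [0.5374, 0.0422, 0.0793]
tool_rot: [0.19, 0.982, 0.001, 0.0]
force: [0.6, 6.7, 1.6]
finger_gap: 0.22
```

Run:
```python
from h import *
F=[]
for i in range(8):
    s=manip.sense();F.append(s["force"]); manip.snapshot("top")
f=np.mean(F,0);p=s["tcp_pos"];d=(p[:2]-[.5442,.0865]);u=d/np.linalg.norm(d);print(s["t"],p,np.degrees(np.arctan2(d[1],d[0])),f,"rad",f[:2]@u,"tan",f[:2]@[-u[1],u[0]],np.std(F,0))
```

```text
12.7 [0.53742321 0.04219212 0.07930267] -98.69587161359424 [0.93902248 6.41518829 1.00138937] rad -6.483414740462475 tan -0.04168150722036045 [0.30083867 0.25756259 0.37929553]
```

Call:
drive_tool --pt "200 0 0 0 0 0 0" --pt "150 0 0 0 0 0 0" --pt "100 0 0 0 0 0 0" --pt "100 0 0 0 0 0 0" --pt "100 0 0 0 0 0 0" --pt "100 0 0 0 0 0 0" --pt "100 0 0 -1 0 0 0" --pt "100 0 0 -4 0 0 0" --pt "100 0 0 -8 0 0 0" --pt "100 0 0 -8 0 0 0" --pt "100 0 0 -8 0 0 0"

```text
t: 13.85
tcp_pos: [0.5377, 0.0412, 0.1609]
tool_rot: [0.19, 0.982, 0.0, 0.002]
force: [-0.8, -0.7, -0.5]
finger_gap: 0.609
```

Call:
drive_tool --pt "100 0.75 5 0 0 0 0" --pt "100 1.5 10 0 0 0 0" --pt "100 2.25 15 0 0 0 0" --pt "100 3.05 19.9 2 0 0 0" --pt "100 3.05 19.9 5 0 0 0" --pt "100 3.05 19.9 5 0 0 0" --pt "100 3.05 19.9 5 0 0 0" --pt "100 3.05 19.9 5 0 0 0"

```text
t: 14.65
tcp_pos: [0.5832, 0.2363, 0.11]
tool_rot: [0.19, 0.982, -0.0, 0.0]
force: [0.0, -0.0, 0.6]
finger_gap: 0.612
```

Run:
```python
from h import *
T=manip.snapshot("top");S=manip.snapshot("side");s=manip.sense();print(s["t"],s["tcp_pos"],s["force"],s["finger_gap"])
def px(n,p):
    c=manip.camera_model(n);q=np.linalg.inv(c["cam_to_world"])@[*p,1];q=c["mtx"]@q[:3];return (q[:2]/q[2]).round(1)
print("stub seen at start (320.5,159.5); predicted for tcp xy:",px("side",[*s["tcp_pos"][:2],.079]))
cv2.imwrite("pics/g2.png",np.hstack([cv2.resize(T[180:255,240:350],None,fx=4,fy=4,interpolation=2),cv2.resize(S[120:230,260:360],(330,363),interpolation=2)[:300]])[:,:,::-1])
```

```text
14.75 [0.58372941 0.23621758 0.1107177 ] [ 0.18882428 -0.30204756  0.24006238] 0.6112241886714703
stub seen at start (320.5,159.5); predicted for tcp xy: [320.6 159.7]
```

View pics/g2.png

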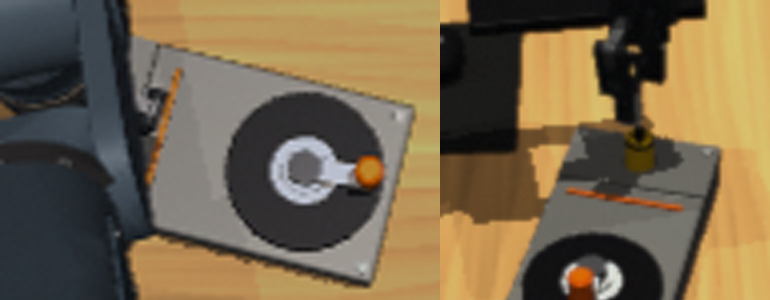

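The crank has stayed where it was left (knob at crop (370,170)). The cassette stands centred under the fingers (crop (638,150)), so I'll descend and grip.

Call:
drive_tool --pt "100 0 0 3 0 0 0" --pt "100 0 0 5.5 0 0 0" --pt "100 0 0 6.1 0 0 0" --pt "100 0 0 6.1 0 0 0" --pt "150 0 0 6.1 0 0 0" --pt "180 0 0 6.1 0 0 0" --pt "220 0 0 6.1 0 0 0" --pt "255 0 0 6.1 0 0 0" --pt "255 0 0 6.1 0 0 0" --pt "255 0 0 6.1 0 0 0" --pt "255 0 0 6.1 0 0 0" --force 30

```text
t: 15.85
tcp_pos: [0.5841, 0.2375, 0.05]
tool_rot: [0.19, 0.982, 0.001, 0.002]
force: [0.6, -0.8, 5.7]
finger_gap: 0.278
```

Call:
drive_tool --pt "255 0 0 -0.5 0 0 0" --pt "255 0 0 -1.2 0 0 0" --pt "255 0 0 -2.2 0 0 0" --pt "255 0 0 -4 0 0 0" --pt "255 0 0 -7 0 0 0" --pt "255 0 0 -10 0 0 0" --pt "255 0 0 -13 0 0 0" --pt "255 0 0 -14 0 0 0" --pt "255 0 0 -14 0 0 0" --pt "255 0 0 -14 0 0 0"

```text
t: 16.85
tcp_pos: [0.5818, 0.237, 0.1873]
tool_rot: [0.19, 0.982, -0.001, -0.001]
force: [0.2, 0.4, -0.5]
finger_gap: 0.279
```

Run:
```python
from h import *
T=manip.snapshot("top");S=manip.snapshot("side");s=manip.sense();print(s["t"],s["tcp_pos"],s["finger_gap"])
d=np.array([.571,-.156,s["tcp_pos"][2]])-s["tcp_pos"];X=np.array([-.928,.373]);Y=np.array([.373,.928]);print(d[:2]@X*100,d[:2]@Y*100)
cv2.imwrite("pics/g3.png",cv2.resize(S[40:240,220:360],None,fx=3,fy=3,interpolation=2)[:,:,::-1])
```

```text
16.95 [0.58146675 0.2369477  0.18634761] 0.2756305740400136
-13.685634425972385 -36.85595614284819
```

View pics/g3.png

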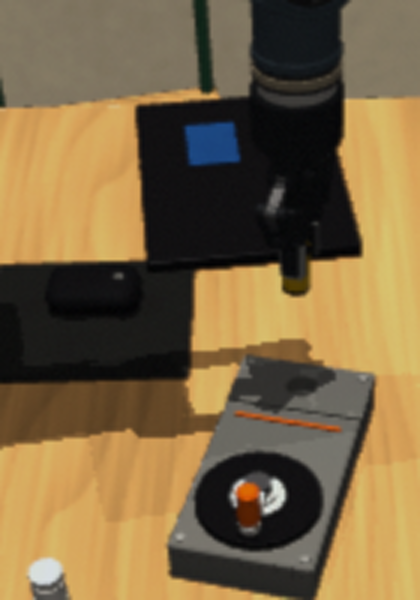

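The picture shows the cassette hanging upright in the fingers (295,275) and the crank still at rest. Next I'll carry it to the tray.

Call:
drive_tool --pt "255 -0.4 -1.1 0 0 0 0" --pt "255 -1.1 -3 0 0 0 0" --pt "255 -2.1 -5.6 0 0 0 0" --pt "255 -3.3 -9 0 0 0 0" --pt "255 -4.7 -12.6 0 0 0 0" --pt "255 -6.1 -16.4 0 0 0 0" --pt "255 -7.5 -20.2 0 0 0 0" --pt "255 -8.9 -24 0 0 0 0" --pt "255 -10.3 -27.7 0 0 0 0" --pt "255 -11.6 -31.2 0 0 0 0" --pt "255 -12.6 -33.9 0 0 0 0" --pt "255 -13.3 -35.8 0 0 0 0" --pt "255 -13.7 -36.9 0 0 0 0" --pt "255 -13.7 -36.9 3 0 0 0" --pt "255 -13.7 -36.9 7 0 0 0" --pt "255 -13.7 -36.9 11 0 0 0" --pt "255 -13.7 -36.9 13 0 0 0" --pt "255 -13.7 -36.9 13 0 0 0" --pt "255 -13.7 -36.9 13 0 0 0"

```text
t: 18.85
tcp_pos: [0.5723, -0.156, 0.0581]
tool_rot: [0.19, 0.982, 0.0, -0.0]
force: [0.0, 0.9, -0.1]
finger_gap: 0.279
```

Run:
```python
from h import *
S=manip.snapshot("side");s=manip.sense();print(s["t"],s["tcp_pos"],s["finger_gap"],s["force"])
cv2.imwrite("pics/g4.png",cv2.resize(S[180:340,240:400],None,fx=3.5,fy=3.5,interpolation=2)[:,:,::-1])
```

```text
18.9 [ 0.57314541 -0.15635166  0.05908296] 0.28039362763666337 [-0.03418506 -0.47547245  0.62290513]
```

View pics/g4.png

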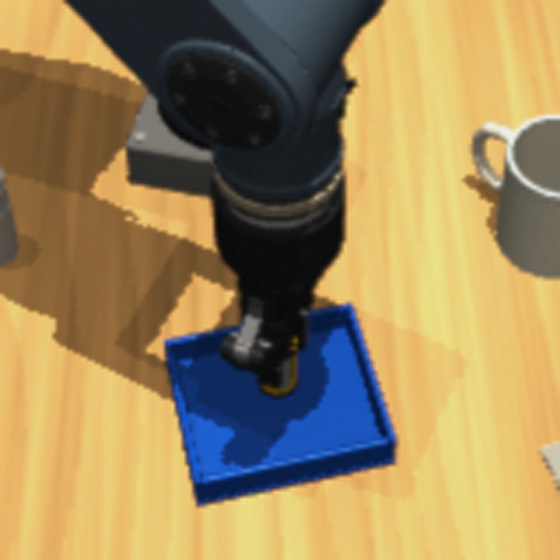

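The cassette is over the middle of the tray floor at (280,380), so I'll lower it.

Call:
drive_tool --pt "255 0 0 1 0 0 0" --pt "255 0 0 2 0 0 0" --pt "255 0 0 2.6 0 0 0" --pt "255 0 0 2.8 0 0 0" --pt "255 0 0 2.9 0 0 0" --pt "255 0 0 3.0 0 0 0" --pt "255 0 0 3.0 0 0 0"

```text
t: 19.6
tcp_pos: [0.5726, -0.1562, 0.0284]
tool_rot: [0.19, 0.982, -0.0, 0.0]
force: [0.5, 0.4, -0.7]
finger_gap: 0.276
```

Call:
drive_tool --pt "255 0 0 0.05 0 0 0" --pt "255 0 0 0.1 0 0 0" --pt "255 0 0 0.15 0 0 0" --pt "255 0 0 0.15 0 0 0"

```text
t: 20.0
tcp_pos: [0.5728, -0.1562, 0.028]
tool_rot: [0.19, 0.982, -0.0, 0.0]
force: [-1.0, -0.1, 6.5]
finger_gap: 0.281
```

Contact shows as 6.5 N, so I'll release and rise.

Call:
drive_tool --pt "230 0 0 -0.1 0 0 0" --pt "200 0 0 -0.1 0 0 0" --pt "170 0 0 -0.1 0 0 0" --pt "140 0 0 -0.1 0 0 0" --pt "120 0 0 -0.1 0 0 0" --pt "120 0 0 -0.1 0 0 0" --pt "120 0 0 -0.1 0 0 0" --pt "120 0 0 -1 0 0 0" --pt "120 0 0 -3 0 0 0" --pt "120 0 0 -6 0 0 0" --pt "120 0 0 -10 0 0 0" --pt "120 0 0 -14 0 0 0" --pt "120 0 0 -18 0 0 0" --pt "120 0 0 -20 0 0 0" --pt "120 10 0 -22 0 0 0" --pt "120 15 0 -22 0 0 0" --pt "120 15 0 -22 0 0 0" --pt "120 15 0 -22 0 0 0" --pt "120 15 0 -22 0 0 0"

```text
t: 21.9
tcp_pos: [0.4324, -0.0997, 0.2478]
tool_rot: [0.19, 0.982, -0.0, 0.001]
force: [0.4, -1.1, -0.1]
finger_gap: 0.532
```

Run:
```python
from h import *
S=manip.snapshot("side");T=manip.snapshot("top");s=manip.sense();print(s["t"],s["tcp_pos"],s["finger_gap"],s["force"])
cv2.imwrite("pics/g5.png",np.hstack([cv2.resize(S[150:340,220:420],(400,380)),cv2.resize(T[120:310,240:440],(400,380))])[:,:,::-1])
```

```text
22.0 [ 0.43491746 -0.10115657  0.24772892] 0.5297530624278027 [-0.32007736 -0.48972686  0.89072557]
```

View pics/g5.png

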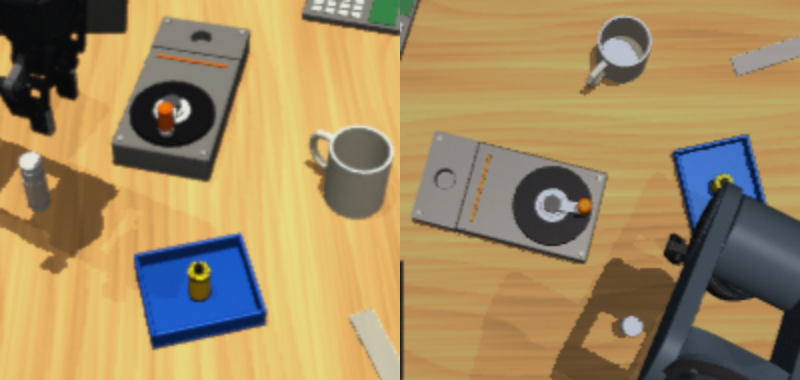

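The cassette stands upright in the middle of the tray (side crop (199,282)). The well is empty, the crank is unmoved, and the mug and glue stick are in place. The arm is clear of everything.

```bash
python3 -c "
from station import manip
print(manip.sign_off())"
```

```text
the job is handed in; nothing more can be done
None
```

I wound the crank on until the film let go, then moved the cassette from the winder to the tray and handed the job in at about 22 s; no verdict was reported.

- **Winding:** I held the knob at constant orientation for about 1.6 turns. The pull was a steady 6–8 N along the knob's path, then dropped to about 0. I turned about 24° further to be sure and stopped there. Averaged readings at rest showed −0.04 N tangential. In the later pictures the released crank had stayed where I left it.
- **Cassette:** I lifted it straight out of the well and set it down in the tray, with contact at about 6.5 N. The final pictures show it upright near the tray's middle and the well empty.
- **Bystanders:** The mug and glue stick look unmoved in the final pictures. The mouse was outside the last crop. It looked unmoved in the crop taken after the lift, and the arm did not go near it afterwards.

**Disagreement between checks:** the camera put the crank axis about 3 mm from the arm's circle fit. That gave side loads of up to about 9 N on the knob at first. I switched to the fitted centre, and later side loads were about 4 to 6 N.

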